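Gauge a drawer front against the flip stop

ROBOT

A 7-joint arm with a two-finger parallel gripper is mounted at the origin on the work surface. World frame = base frame: x ahead of the robot, y to its left, z up, the work surface at z = 0. Lengths are in m, angles in rad, forces in N, time in s.
With the tool pointing down it reaches from about 0.4 to 0.85 m from the base axis. Payload 6.9 kg.
Tool frame: the origin (TCP) lies at the very end of the fingers, on their centre line; the grasp point (between the pads) lies 19 mm behind it; z points along the fingers, y is the line along which they close (so a half turn about z gives the same grasp; the last joint's range is limited). The gripper opens to 85 mm and grips with 20 to 120 N. Pads are 22 mm wide; open, the fingers measure 114 mm over their backs; the gripper's body (76 mm by 85 mm) begins 54 mm behind the grasp point. The pads swing forward as they close: fully open they stand 13 mm farther back than shut.
Start: joints at [-1.03, 0.507, -0.238, 1.5, 0.126, 1.149, -0.155], TCP at [0.264, 0.567, 0.2] pointing down, gripper open.
Joint ranges: [-3.08, 3.08], [-0.24, 2.05], [-1.43, 1.35], [0, 2.5], [-1.52, 4.66], [0.17, 1.96], [-2.89, 2.89]. Speed limits (rad/s): [2.39, 2.39, 3.14, 3.14, 3.14, 3.14, 3.14].

INTERFACE

Orientations are given as a unit quaternion [w, x, y, z].
In Python, from rig import arm, viewer gives the robot as it stands.
- The arm moves only by the tool play_rows, never from a script. Its argument "deltas" is one flat list of numbers, 5 for each row, row after row: the closure, from -1 (fully open) to 1 (shut), then the shift along the tool's x, y, z in cm, then the turn about the tool's z in degrees. In form: [grip, x, y, z, roll, grip, x, y, z, roll, ...]. A call has 1 to 12 rows; each row shifts and turns the commanded pose from where the row before left it, along the tool's axes as they then stand; what a row does not reach is not made up. A row lasts 1/12 s, in which the tool goes at most 41.7 mm and 7.16 degrees, less where a joint would pass 70% of its speed; a pose out of reach is approached as far as the arm can. A call is refused whole if a number of a shift passes 4.17 or a number of a turn 7.16, either way. A call with a gripper value outside its range is refused whole. The fingers move at their own pace and stop on an object; "squeeze" is the grip in N (left out, the last holds). Time passes only in rows, so rows that do not move let the fingers close. It gives the time, the measured TCP pose, the force, the opening and the grip force at its end, in the units of the state.
- arm.observe(): the state, without advancing time (a new reading comes with each control period).
- viewer.grab_frame(name): name is "scene" or "side" or "wrist"; returns a dict with "image" (400x640x3 uint8, red, green, blue), "z_map" (400x640 float32, m along the optical axis (not along the pixel's ray), 0 where there is no reading), "fov_y" (degrees; the focal length in pixels is half the picture's height over the tangent of half this angle, whatever the lens; pixels are square), "cx", "cy" (the principal point, pixels), "T" (4x4, takes a point from camera to world coordinates). Camera axes: x right, y down, z forward; pixel columns grow to the right and rows downward; lengths in m; the calibration is good to about 2 mm. The wrist camera is an equidistant fisheye: a pixel r from the principal point sees the ray r / f radians off the axis. A picture is of the moment at which its call begins.
- arm.hand_in(): hands the job in; it is judged then, once.
The state is a dict: "time": time; "q": joint angles; "dq": joint speeds; "tau": joint torques, N m; "position": TCP position; "tool_rot": TCP orientation; "force": force on the tool from outside, world axes, zero at the start; "ft_torque": the same for the moment, N m; "finger_gap": finger opening in m; "grip_force": force on a finger pad.
Only numpy, scipy, OpenCV 4.12 (cv2) and the standard library are available. Lean on these libraries where they do the work, as an engineer would, in place of code of your own. Each camera call takes 0.05 s, during which the arm holds its last target. There are 200 camera calls.

TASK

A small white drawer front has to be set in the drilling jig on the laundry island. Flip the yellow stop fully down onto the fence, then bring the drawer front flush along the fence and press its end against the brass gauge screw of the stop, gently but firmly (about 10 N) for about a second without ever leaning on the stop or the fence with 18 N or more, and finally flip the stop back up out of the way, leaving the drawer front exactly where it was gauged. Do not disturb the plant pot, the screw jar or the screwdriver.

Things in the scene. Friction and masses are not known exactly. Their poses are not given: they have to be found in the camera images.
- jig: Drilling jig, fixed on the island: plywood base 270 x 500 x 12 mm with an aluminium fence along its far long side. Origin: centre of the base's underside; x points across the base to the fence, y along the fence, z up. The drawer front lies and slides on the base's top, z = 12 mm.
- fence_face (a point): Point on the fence's face that the part bears on, at mid length of the fence (jig x = 90, y = 0, z = 22 mm). x is square to the face, pointing into the fence; y runs along it. The fence is 25 mm thick and stands 35 mm above the base (top at z = 47 mm); the face runs the base's whole length.
- stop: Red carriage, 40 mm wide along the fence, fixed behind the fence near its -y end, somewhere different each time; carries the hinged yellow leaf. Axes as the jig's. Origin: 35 mm behind the fence face, on the base's top (z = 12 mm), in the middle of the leaf's width.
- stop_hinge (a point): The leaf's hinge axis, which runs along the jig's y: 35 mm behind the fence face, 55 mm above the island. Axes as the jig's; does not turn with the leaf. The leaf is a yellow bar 24 mm wide, 10 mm thick, reaching 125 mm from the hinge, with a steel gauge blade 60 mm long that reaches 40 mm below the hinge axis when down (its bottom 3 mm above the base).
- leaf (a joint): Angle of the stop's leaf: 0 = flipped down, lying level on the fence top and pointing away from the fence to the -x side; grows as it is flipped up; 1.57 = upright; 1.9 = end of travel, leaning back. A stiff friction hinge (about 0.22 N m): it stays where it is left.
- leaf_bar (a point): Middle of the grip of the leaf's cross handle: a round steel bar 10 mm in diameter, parallel to the hinge, sticking out 56 mm from the leaf's -y side (away from the drawer front), red end cap 13 mm in diameter. This point is 110 mm from the hinge axis, 42 mm to -y of the leaf's middle; moves with the leaf. With the leaf down it is 54 mm above the island.
- stop_plane (a point): Fixed point: middle of the blade's +y face when the leaf is down, 12 mm to +y of the leaf's middle, 60 mm in front of the fence face, z = 22 mm; y is square to the blade. From here a brass gauge screw 11 mm across stands 3 to 17 mm proud to +y (how far differs each time and is not measured: feel for it). The part comes from +y; its end stops at the screw's tip.
- front: The part: white shaker drawer front, 120 (x) x 200 (y) x 19 mm, about 0.4 kg, lying loose face up on the jig's base. Origin: centre of its underside; its axes are roughly the jig's at the start (within 0.2 rad).
- front_pull (a point): Middle of its black bar pull: a bar 10 x 10 mm, 110 mm long along the part's y, 51 mm above the part's underside; two posts 42 mm either side of the middle; 30 mm free under the bar.
- front_end (a point): Middle of the drawer front's -y end (100 mm from its middle), 10 mm above its underside: goes against the tip of the stop's gauge screw.
- front_back (a point): Middle of the drawer front's +x long edge (60 mm from its middle), 10 mm above its underside: goes against the fence.
- planter: Bystander: white pot with a fern, 88 mm across, about 130 mm high with the leaves, to the left of the jig. Origin: centre of its underside.
- jar: Bystander: amber screw jar, 60 mm across, 85 mm high, to the robot's right. Origin: centre of its underside.
- driver: Bystander: screwdriver lying flat beyond the jig, about 200 mm long along its x. Origin: its middle, underside.
- fence: The aluminium fence itself, 25 x 500 x 35 mm, fixed on the jig. Origin: centre of its underside, on the base's top.
There are look-alikes about, which are no part of the job. Several things have the shape of the front; the one meant has the colours described above.

How it is judged:
On the way, in this order (a step that is already met when the one before it is completed fails the run):
1. the leaf is fully down on the fence (within 0.04 rad) while the drawer front's end is still at least 25 mm from the blade's plane (value of joint leaf below 0.04 rad and y of front_end in the frame of stop_plane above 0.025 m), for 0.2 s.
2. with the leaf down, the drawer front is flush along the fence and its end is pressed against the tip of the gauge screw with more than 5 N (value of joint leaf below 0.04 rad and contact force between front and stop above 5 N and x of front_back in the frame of fence_face between -0.002 and 0.002 m and y of gauge_c0 in the frame of front_end between -0.004 and 0.0005 m and angle between the y axis of front and the y axis of jig, either way round below 0.015 rad), for 0.4 s.
3. the leaf is flipped up past 1.3 rad (value of joint leaf above 1.3 rad), for 0.2 s.
At the end, for the whole second after the job is handed in: The leaf is up (beyond 1.3 rad) and the drawer front rests flat on the jig's base, its long edge within 2 mm of the fence face, its end within 2 mm of the plane of the gauge screw's tip, parallel to the fence within 0.015 rad (value of joint leaf above 1.3 rad and linear speed of front below 0.01 m/s and angle between front's own z axis and vertical below 0.02 rad and z of front in the frame of jig between 0.009 and 0.015 m and x of front_back in the frame of fence_face between -0.002 and 0.002 m and y of gauge_c0 in the frame of front_end between -0.004 and 0.0005 m and angle between the y axis of front and the y axis of jig, either way round below 0.015 rad); the robot touches nothing.
It fails at once if the drawer front is pressed against the stop with 18 N or more (contact force between front and stop above 18 N).
It fails at once if the drawer front is pressed against the fence with 18 N or more (contact force between front and fence above 18 N).
It fails at once if the plant pot, the screw jar or the screwdriver is moved more than 15 mm (distance of any of planter, jar, driver from where it was at the start of the episode above 0.015 m).
It also fails if it takes over 72 s, if anything falls off the work surface, if the arm or the gripper's body presses on something with over 40 N, if the wrist force passes 120 N, or if a joint passes its speed limit or range.

## Working session

There is one attempt and no reset: what is moved stays moved. The work goes in short steps, Python scripts to look and compute and a tool call to move; the robot and the scene stay as the last step left them, time stands still between calls to the robot, and variables do not carry over. Pictures are saved under pics/ and viewed, at most 10 in all, crops included, and the job is handed in when it is done.

Besides the shell and the picture viewer there is one more tool, called after "Request:" as a command line: name --argument value ..., lists and objects as JSON in quotes. play_rows: Moves the arm, as the interface text tells. Its arguments: {"type":"object","properties":{"deltas":{"type":"array"},"squeeze":{"type":"number"}},"required":["deltas"]}

```bash
mkdir -p pics; ls; python3 - <<'E'
from rig import arm, viewer
import cv2, numpy as np, pickle
s=arm.observe(); print({k:np.round(v,3) for k,v in s.items()})
fs={}
for n in ["scene","side"]:
    f=viewer.grab_frame(n); fs[n]=f
    print(n,f["fov_y"],f["cx"],f["cy"],np.round(f["T"],3).tolist())
    cv2.imwrite(f"pics/{n}0.png",cv2.cvtColor(f["image"],cv2.COLOR_RGB2BGR))
pickle.dump(fs,open("f0.pkl","wb"))
E
```

```text
pics
{'time': np.float64(0.0), 'q': array([-1.03 ,  0.508, -0.238,  1.501,  0.126,  1.149, -0.155]), 'dq': array([ 0.   ,  0.   , -0.001, -0.   ,  0.001, -0.   ,  0.001]), 'tau': array([ 0.0000e+00, -6.2060e+01, -2.1860e+00, -2.4966e+01,  1.3000e-02,
        1.2000e-02, -0.0000e+00]), 'position': array([0.264, 0.566, 0.2  ]), 'tool_rot': array([-0.   ,  0.216,  0.976, -0.001]), 'force': array([-0.105, -0.52 , -0.456]), 'ft_torque': array([-0.007, -0.008,  0.011]), 'grip_force': np.float64(0.0), 'finger_gap': np.float64(0.085)}
scene 50.69746425872409 324.88647481750985 199.30263700382886 [[0.115, 0.658, -0.744, 1.46], [0.993, -0.083, 0.08, -0.099], [-0.009, -0.748, -0.663, 0.888], [0.0, 0.0, 0.0, 1.0]]
side 55.02326278130819 319.7764005987625 199.1879674364288 [[0.81, -0.332, 0.484, 0.004], [-0.586, -0.478, 0.654, -0.707], [0.014, -0.813, -0.582, 0.677], [0.0, 0.0, 0.0, 1.0]]
```

View pics/scene0.png

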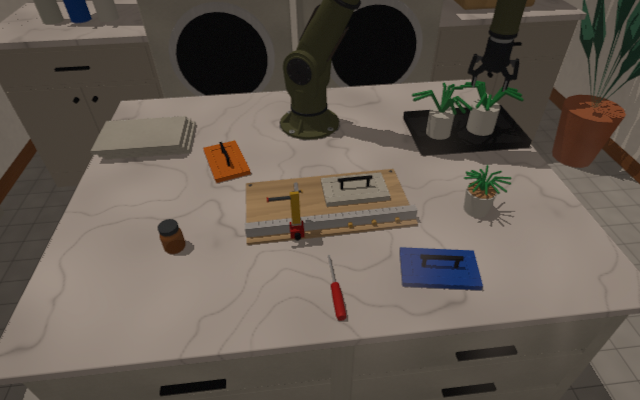

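View pics/side0.png

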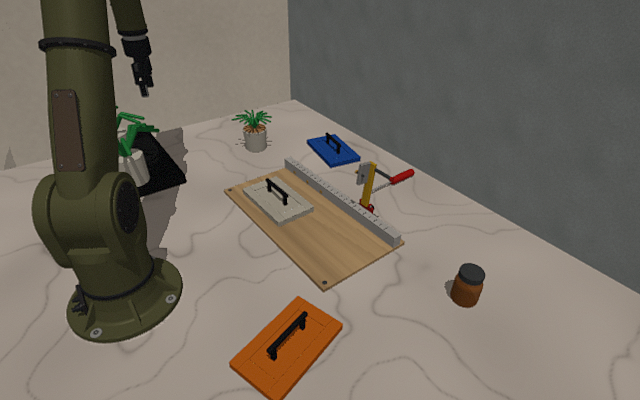

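The scene view shows the jig at about (330,205), with the white front on it at (355,190), the yellow leaf standing up at (296,210), the jar at (172,237) and the planter at (480,190). There are three candidates for the front: white on the jig at scene (355,190), orange at (227,160) and blue at (440,268). The white one fits because it is white with a black pull and lies on the jig. I'll confirm that in a crop and measure it.

```bash
cat > h.py <<'E'
import numpy as np, cv2, pickle
def cloud(f):
    h,w=f["z_map"].shape; fl=h/2/np.tan(np.radians(f["fov_y"])/2)
    v,u=np.mgrid[:h,:w]; z=f["z_map"]
    p=np.stack([(u-f["cx"])/fl*z,(v-f["cy"])/fl*z,z],-1)
    return p@f["T"][:3,:3].T+f["T"][:3,3]
E
python3 - <<'E'
from h import *
fs=pickle.load(open("f0.pkl","rb"))
def rect(P,m,name):
    p=P[m]; 
    if len(p)<10: print(name,len(p)); return
    r=cv2.minAreaRect((p[:,:2]*1000).astype(np.float32)); print(name,len(p),"c",np.round(r[0],1),"size",np.round(r[1],1),"ang",round(r[2],2),"z",np.round(np.percentile(p[:,2],[5,50,95])*1000,1))
def big(m):
    n,l,st,_=cv2.connectedComponentsWithStats(m.astype(np.uint8),connectivity=4)
    return l==1+np.argmax(st[1:,4])
for n,f in fs.items():
    P=cloud(f); im=f["image"]; hsv=cv2.cvtColor(im,cv2.COLOR_RGB2HSV); H,S,V=[hsv[...,i].astype(int) for i in range(3)]
    ok=(f["z_map"]>0)&(P[...,0]>.3)&(P[...,0]<1.0)&(abs(P[...,1])<.45)
    Z=P[...,2]
    ply=ok&(S>60)&(H>8)&(H<28)&(abs(Z-.012)<.006); rect(P,big(ply),n+" ply")
    rect(P,big(ok&(S<60)&(abs(Z-.047)<.007)&(P[...,0]>.5)),n+" fence top")
    rect(P,big(ok&(S<60)&(abs(Z-.031)<.006)),n+" front top")
    rect(P,big(ok&(V<60)&(abs(Z-.061)<.012)&(P[...,1]>-.1)&(P[...,1]<.25)),n+" pull")
    rect(P,big(ok&(S>140)&(H>18)&(H<32)&(Z>.05)),n+" leaf")
    rect(P,big(ok&(S>140)&((H<6)|(H>174))&(Z>.04)),n+" redcap")
    rect(P,big(ok&(S>140)&((H<6)|(H>174))&(Z<.075)&(Z>.01)&(P[...,0]<.72)),n+" carriage")
a=cv2.cvtColor(fs["scene"]["image"],cv2.COLOR_RGB2BGR)[165:245,235:425]; b=cv2.cvtColor(fs["side"]["image"],cv2.COLOR_RGB2BGR)[150:290,220:420]
cv2.imwrite("pics/crop.png",np.vstack([cv2.resize(a,(600,253),interpolation=2),cv2.resize(b,(480,336),interpolation=2)[:, :600] if 0 else cv2.copyMakeBorder(cv2.resize(b,(480,336),interpolation=2),0,0,0,120,0)]))
E
```

```text
scene ply 3885 c [449.1   9. ] size [196.2 497.8] ang 1.98 z [ 8.9 11.8 14.8]
scene fence top 838 c [590.9  93. ] size [ 30.7 336.6] ang 1.44 z [41.7 46.4 49.5]
scene front top 1372 c [451.4 102.5] size [124.2 199.3] ang 1.1 z [25.9 29.5 33.2]
scene pull 125 c [451.9 102.4] size [ 13.5 105.1] ang 0.63 z [54.  65.5 69.1]
scene leaf 263 c [617.  -90.2] size [22.2 40.4] ang 88.34 z [ 66.6 127.1 179.1]
scene redcap 74 c [624.  -90.4] size [36.8 21.7] ang 88.17 z [40.4 42.7 59.6]
scene carriage 147 c [625.5 -90.6] size [36.5 41.5] ang 85.29 z [21.6 40.  57.3]
side ply 7538 c [467.7   9.2] size [242.7 505.4] ang 2.82 z [ 7.8 10.  12.1]
side fence top 1004 c [589.8  13. ] size [ 32.8 501.3] ang 1.9 z [41.2 44.6 46.8]
side front top 1399 c [445.6 102.5] size [123.1 204.3] ang 1.88 z [25.4 28.  30.6]
side pull 106 c [445.1  99.9] size [ 10.4 105.1] ang 1.37 z [50.7 64.6 66.8]
side leaf 287 c [617.  -93.7] size [24.3 24.6] ang 1.44 z [ 57.7 110.1 174.3]
side redcap 20 c [ 617.1 -108.7] size [ 6.7 15.7] ang 82.74 z [41.3 49.2 59.6]
side carriage 34 c [ 625.8 -104.5] size [16.8 33.4] ang 89.61 z [28.  42.6 59.3]
```

View pics/crop.png

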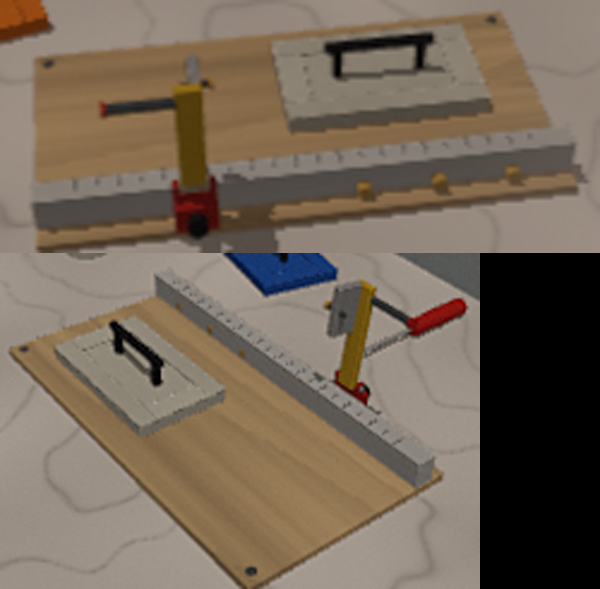

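The crop confirms that the white front with the black pull is on the jig base, with the leaf upright and its cross bar pointing to -y. Next I'll make the fits more precise.

```bash
cat > m.py <<'E'
from h import *
def line(p):  # x = a + b*y, robust
    vx,vy,x0,y0=cv2.fitLine((p[:,:2]*1000).astype(np.float32),cv2.DIST_HUBER,0,.1,.01).ravel()
    return x0-y0*vx/vy, vx/vy   # x at y=0, slope dx/dy
fs=pickle.load(open("f0.pkl","rb"))
f=fs["side"];P=cloud(f);hsv=cv2.cvtColor(f["image"],cv2.COLOR_RGB2HSV);S=hsv[...,1];V=hsv[...,2];H=hsv[...,0]
Z=P[...,2];X=P[...,0];Y=P[...,1]
m=(Z>.02)&(Z<.040)&(X>.55)&(X<.60)&(abs(Y)<.22); a,b=line(P[m]); print("face side: x0 %.1f slope %.4f n%d"%(a,b,m.sum()))
f=fs["scene"];Pc=cloud(f);m2=(Pc[...,2]>.022)&(Pc[...,2]<.040)&(Pc[...,0]>.58)&(Pc[...,0]<.63)&(Pc[...,1]<.2)&(Pc[...,1]>-.05);a2,b2=line(Pc[m2]); print("backface scene",a2,b2,m2.sum())
for n,f in fs.items():
    P=cloud(f);hsv=cv2.cvtColor(f["image"],cv2.COLOR_RGB2HSV).astype(int);H,S,V=hsv[...,0],hsv[...,1],hsv[...,2];Z=P[...,2]
    g=(P[...,0]>.36)&(P[...,0]<.70)&(abs(P[...,1])<.25)
    ft=g&(abs(Z-.047)<.006)&(P[...,0]>.55)&(S<60); print(n,"fence top mid",line(P[ft]),"y range",np.percentile(P[ft][:,1],[0.5,99.5]))
    pl=g&(V<70)&(Z>.054)&(Z<.075)&(P[...,1]>0); p=P[pl];print(n,"pull",line(p),p[:,:2].min(0),p[:,:2].max(0),len(p))
    t=g&(abs(Z-.030)<.007)&(S<70)&(P[...,0]<.545)&(P[...,1]>-.05)
    p=P[t]*1000; ys=p[:,1]; xs=p[:,0]
    # edges of the front, per bin
    lo=[];hi=[]
    for y in range(20,185,6):
        q=xs[abs(ys-y)<4]
        if len(q)>5: lo.append((q.min(),y));hi.append((q.max(),y))
    for nm,e in(("near",lo),("far",hi)):print(n,nm,np.polyfit(*np.array(e).T[::-1],1))
    e=[];e2=[]
    for x in range(405,495,6):
        q=ys[abs(xs-x)<4]
        if len(q)>5:e.append((x,q.min()));e2.append((x,q.max()))
    print(n,"-y end",np.polyfit(*np.array(e).T,1),"+y",np.polyfit(*np.array(e2).T,1))
    lf=g&(S>140)&(H>18)&(H<34)&(Z>.05)&(P[...,1]<-.05); p=P[lf]
    print(n,"leaf",np.median(p,0),[np.round(np.median(p[abs(p[:,2]-z)<.008],0),4).tolist()+[np.round(np.ptp(p[abs(p[:,2]-z)<.008][:,1]),3)] for z in(.08,.11,.14,.17)])
    br=(P[...,0]>.52)&(P[...,0]<.68)&(Z>.135)&(Z<.19)&(P[...,1]<-.105)&(P[...,1]>-.19); p=P[br]; print(n,"bar",len(p),np.median(p,0),p.min(0) if len(p) else 0,p.max(0) if len(p) else 0)
E
python3 m.py
```

```text
face side: x0 576.8 slope -0.0304 n577
backface scene 604.79425 -0.031073509 412
scene fence top mid (np.float32(595.75616), np.float32(-0.02972317)) y range [-0.2348688   0.24749124]
scene pull (np.float32(455.10968), np.float32(-0.027711643)) [0.4449399  0.04994629] [0.459124   0.15499082] 123
scene near [-3.39316938e-02  3.95246753e+02]
scene far [-2.23250522e-02  5.13992564e+02]
scene -y end [  0.03281646 -11.22040371] +y [5.18994734e-02 1.77612089e+02]
scene leaf [ 0.62742457 -0.09027552  0.12705036] [[0.6226, -0.0921, 0.0805, np.float64(0.02)], [0.6261, -0.0886, 0.1103, np.float64(0.022)], [0.6296, -0.0897, 0.1394, np.float64(0.019)], [0.6325, -0.0894, 0.1713, np.float64(0.022)]]
scene bar 90 [ 0.63383622 -0.13466793  0.16747087] [ 0.62687554 -0.16301424  0.1588009 ] [ 0.64014552 -0.10599579  0.17270015]
side fence top mid (np.float32(586.798), np.float32(-0.03237575)) y range [-0.2368383   0.24591476]
side pull (np.float32(447.04794), np.float32(-0.033837184)) [0.43909686 0.04728168] [0.4522962  0.15619327] 107
side near [-2.53494517e-02  3.88069275e+02]
side far [-3.52097490e-02  5.08247805e+02]
side -y end [ 0.01184003 -3.52030416] +y [-3.30540628e-01  3.39240068e+02]
side leaf [ 0.6152446  -0.09792485  0.11112555] [[0.6102, -0.0971, 0.0801, np.float64(0.022)], [0.6138, -0.0978, 0.1098, np.float64(0.021)], [0.6172, -0.1003, 0.1393, np.float64(0.015)], [0.6219, -0.0984, 0.171, np.float64(0.023)]]
side bar 86 [ 0.62519248 -0.13923773  0.16539531] [ 0.61803828 -0.1636672   0.13770052] [ 0.63478198 -0.10512848  0.16918259]
```

The jig yaw is about 0.031 rad and the front is nearly parallel to it. The fence face sits at x≈0.578, the leaf is at about 1.68 rad with its bar near (0.628, -0.134, 0.165), and the pull is near (0.449, 0.102, 0.063). These agree with the given sizes. Now I'll lift and align the tool.

Request:
play_rows --deltas '[-1, 0, 0, -1.1, 7.03, -1, 0, 0, -1.1, 7.03, -1, 0, 0, -1.1, 7.03, -1, 0, 0, -1.1, 7.03, -1, 0, 0, -1.1, 7.03, -1, 0, 0, -1.1, 7.03, -1, 0, 0, -1.1, 7.03, -1, 0, 0, -1.1, 7.03, -1, 0, 0, -1.1, 7.03]' --squeeze 25

```text
time: 0.85
position: [0.2637, 0.5663, 0.2994]
tool_rot: [0.0, 0.698, 0.716, -0.001]
force: [0.6, -0.3, 0.2]
finger_gap: 0.0852
grip_force: 0.0
```

Request:
play_rows --deltas '[-1, -2.97, 1.425, 0, 0, -1, -2.97, 1.425, 0, 0, -1, -2.97, 1.425, 0, 0, -1, -2.97, 1.425, 0, 0, -1, -2.97, 1.425, 0, 0, -1, -2.97, 1.425, 0, 0, -1, -2.97, 1.425, 0, 0, -1, -2.97, 1.425, 0, 0, -1, -2.97, 1.425, 0, 0, -1, -2.97, 1.425, 0, 0, -1, -2.97, 1.425, 0, 0, -1, -2.97, 1.425, 0, 0]'

```text
time: 1.85
position: [0.4459, 0.2139, 0.2992]
tool_rot: [-0.0, 0.696, 0.718, -0.0]
force: [0.8, 0.0, -0.1]
finger_gap: 0.0857
grip_force: 0.0
```

Request:
play_rows --deltas '[-1, -2.97, 1.425, 0, 0, -1, -2.97, 1.425, 0, 0, -1, -2.97, 1.425, 0, 0, -1, -2.97, 1.425, 0, 0, -1, -2.97, 1.425, 0, 0, -1, -2.97, 1.425, 0, 0, -1, -2.97, 1.425, 0, 0, -1, -2.97, 1.425, 0, 0, -1, -2.97, 1.425, 0, 0, -1, -2.97, 1.425, 0, 0, -1, -2.97, 1.425, 0, 0, -1, -2.97, 1.425, 0, 0]'

```text
time: 2.85
position: [0.6279, -0.1367, 0.2989]
tool_rot: [-0.0, 0.696, 0.718, -0.0]
force: [1.5, -0.6, -0.7]
finger_gap: 0.0856
grip_force: 0.0
```

Request:
play_rows --deltas '[-1, 0, 0, 0, 0, -1, 0, 0, 0, 0]'

```text
time: 3.02
position: [0.6273, -0.1377, 0.2981]
tool_rot: [-0.001, 0.698, 0.717, -0.001]
force: [-0.9, -0.5, 0.6]
finger_gap: 0.0856
grip_force: 0.0
```

Request:
play_rows --deltas '[-1, 0.3, 0, 2, 0, -1, 0, 0, 3, 0, -1, 0, 0, 3, 0, -1, 0, 0, 3, 0, -1, 0, 0, 2.2, 0, -1, 0, 0, 2, 0, -1, 0, 0, 0, 0]'

```text
time: 3.6
position: [0.6247, -0.1296, 0.1431]
tool_rot: [-0.004, 0.695, 0.719, -0.002]
force: [-0.7, 1.0, 0.6]
finger_gap: 0.0855
grip_force: 0.0
```

Request:
play_rows --deltas '[0, 0, 0, 0, 0, 0.5, 0, 0, 0, 0, 1, 0, 0, 0, 0, 1, 0, 0, 0, 0, 1, 0, 0, 0, 0, 1, 0, 0, 0, 0, 1, 0, 0, 0, 0, 1, 0, 0, 0, 0, 1, 0, 0, 0, 0]'

```text
time: 4.35
position: [0.6275, -0.1324, 0.1474]
tool_rot: [-0.0, 0.696, 0.718, -0.0]
force: [-0.7, -0.2, 0.1]
finger_gap: 0.0002
grip_force: 0.0
```

```bash
python3 - <<'E'
from rig import arm, viewer
from h import *
fs={n:viewer.grab_frame(n) for n in("scene","side")}
c=lambda f,r:cv2.resize(cv2.cvtColor(f["image"],cv2.COLOR_RGB2BGR)[r[0]:r[1],r[2]:r[3]],(400,300),interpolation=2)
cv2.imwrite("pics/g1.png",np.hstack([c(fs["scene"],(130,250,230,390)),c(fs["side"],(110,245,280,460))]))
E
```

```text
(no output)
```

View pics/g1.png

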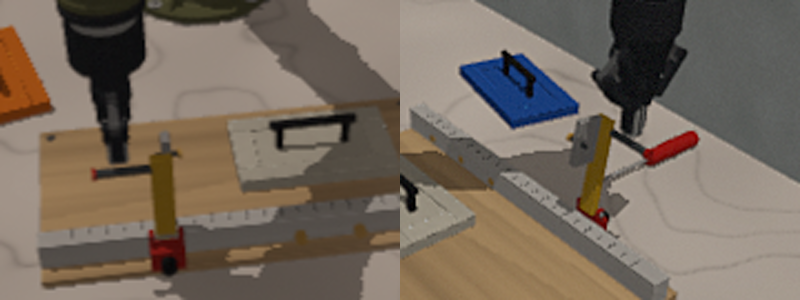

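```bash
python3 - <<'E'
from rig import arm, viewer
from h import *
for n in("scene","side"):
    f=viewer.grab_frame(n);P=cloud(f);hsv=cv2.cvtColor(f["image"],cv2.COLOR_RGB2HSV).astype(int);H,S,V=hsv[...,0],hsv[...,1],hsv[...,2]
    m=(f["z_map"]>0)&(P[...,0]>.5)&(P[...,0]<.72)&(P[...,2]>.1)&(P[...,2]<.26)
    for lo,hi in((-.17,-.155),(-.155,-.148),(-.148,-.141),(-.141,-.134),(-.134,-.127),(-.127,-.12),(-.12,-.113),(-.113,-.106)):
        k=m&(P[...,1]>lo)&(P[...,1]<hi); p=P[k]; z=p[:,2]
        print(n,lo,[(round(float(a),3),np.round(np.median(p[(z>a)&(z<a+.01)][:,0]),3),int(((z>a)&(z<a+.01)).sum())) for a in np.arange(.12,.2,.01) if ((z>a)&(z<a+.01)).sum()>1])
    lf=m&(S>140)&(H>18)&(H<34); p=P[lf]; print("leaf",[np.round(np.median(p[abs(p[:,2]-a)<.008],0),4).tolist() for a in(.11,.14,.17)])
    fy=m&(P[...,1]<-.1)&(V<70); 
E
```

```text
scene -0.17 [(0.16, np.float64(0.635), 12), (0.17, np.float64(0.635), 4)]
scene -0.155 [(0.16, np.float64(0.635), 8)]
scene -0.148 [(0.16, np.float64(0.634), 10), (0.18, np.float64(0.635), 3), (0.19, np.float64(0.637), 5), (0.2, np.float64(0.634), 4)]
scene -0.141 [(0.16, np.float64(0.634), 10), (0.17, np.float64(0.632), 2), (0.18, np.float64(0.638), 4), (0.19, np.float64(0.641), 10), (0.2, np.float64(0.641), 8)]
scene -0.134 [(0.16, np.float64(0.635), 8), (0.17, np.float64(0.636), 3), (0.18, np.float64(0.639), 4), (0.19, np.float64(0.642), 11), (0.2, np.float64(0.641), 8)]
scene -0.127 [(0.16, np.float64(0.634), 9), (0.18, np.float64(0.636), 3), (0.19, np.float64(0.634), 4), (0.2, np.float64(0.634), 2)]
scene -0.12 [(0.16, np.float64(0.632), 10), (0.17, np.float64(0.632), 2)]
scene -0.113 [(0.16, np.float64(0.633), 10)]
leaf [[0.6256, -0.091, 0.1101], [0.6296, -0.0918, 0.1409], [0.6327, -0.0907, 0.1696]]
side -0.17 [(0.15, np.float64(0.631), 4), (0.16, np.float64(0.624), 17)]
side -0.155 [(0.16, np.float64(0.624), 8)]
side -0.148 [(0.16, np.float64(0.625), 11), (0.17, np.float64(0.621), 2), (0.18, np.float64(0.62), 17), (0.19, np.float64(0.623), 27), (0.2, np.float64(0.622), 17)]
side -0.141 [(0.15, np.float64(0.626), 2), (0.16, np.float64(0.626), 7), (0.17, np.float64(0.619), 2), (0.18, np.float64(0.616), 6), (0.19, np.float64(0.613), 12), (0.2, np.float64(0.613), 12)]
side -0.134 [(0.15, np.float64(0.626), 2), (0.16, np.float64(0.624), 7), (0.17, np.float64(0.618), 2), (0.18, np.float64(0.613), 3), (0.19, np.float64(0.612), 6), (0.2, np.float64(0.612), 11)]
side -0.127 [(0.16, np.float64(0.626), 8)]
side -0.12 [(0.16, np.float64(0.625), 8)]
side -0.113 [(0.16, np.float64(0.624), 7)]
leaf [[0.6141, -0.0959, 0.1093], [0.6177, -0.0996, 0.1393], [0.6217, -0.0985, 0.1717]]
```

The fingers closed on nothing. In both views their visible end is at z≈0.175, just above the bar at 0.165, which is about 25 mm higher than the reported TCP. I'll open, go lower and try again.

Request:
play_rows --deltas '[-1, 0, 0, 0, 0, -1, 0, 0, 0, 0, -1, 0, 0, 0, 0, -1, 0, 0, 0, 0, -1, 0, 0, 0, 0, -1, 0, 0, 0, 0, -1, 0, 0, 1.1, 0, -1, 0, 0, 1.1, 0, -1, 0, 0, 0, 0]'

```text
time: 5.3
position: [0.6258, -0.1318, 0.1222]
tool_rot: [-0.002, 0.696, 0.718, -0.001]
force: [-1.5, -0.1, -1.3]
finger_gap: 0.0852
grip_force: 0.0
```

Request:
play_rows --deltas '[1, 0, 0, 0, 0, 1, 0, 0, 0, 0, 1, 0, 0, 0, 0, 1, 0, 0, 0, 0, 1, 0, 0, 0, 0, 1, 0, 0, 0, 0, 1, 0, 0, 0, 0, 1, 0, 0, 0, 0]'

```text
time: 5.97
position: [0.6279, -0.1324, 0.1259]
tool_rot: [0.0, 0.696, 0.718, 0.0]
force: [0.8, 0.7, 2.8]
finger_gap: 0.009
grip_force: 25.0
```

```bash
python3 - <<'E'
from rig import arm, viewer
from h import *
fs={n:viewer.grab_frame(n) for n in("scene","side")}
c=lambda f,r:cv2.resize(cv2.cvtColor(f["image"],cv2.COLOR_RGB2BGR)[r[0]:r[1],r[2]:r[3]],(400,400),interpolation=2)
cv2.imwrite("pics/g2.png",np.hstack([c(fs["scene"],(150,230,240,320)),c(fs["side"],(130,220,340,430))]))
E
```

```text
(no output)
```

View pics/g2.png

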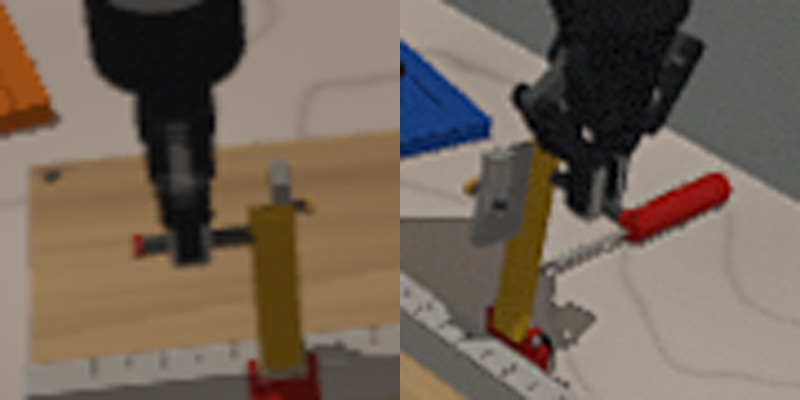

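The bar is now held (gap 9 mm, grip 25 N, fingertips visible on both sides of it). Next I'll compute the arc.

```bash
python3 - <<'E'
import numpy as np
t=np.linspace(1.68,0,25);y=np.round(np.diff(-11*np.cos(t)),2);z=np.round(-np.diff(11*np.sin(t)),2)
for i in(0,12): print([float(v) for k in range(i,i+12) for v in(1,0,y[k],z[k],0)])
E
```

```text
[1.0, 0.0, -0.77, -0.06, 0.0, 1.0, 0.0, -0.77, -0.0, 0.0, 1.0, 0.0, -0.77, 0.05, 0.0, 1.0, 0.0, -0.76, 0.1, 0.0, 1.0, 0.0, -0.75, 0.16, 0.0, 1.0, 0.0, -0.74, 0.21, 0.0, 1.0, 0.0, -0.72, 0.26, 0.0, 1.0, 0.0, -0.7, 0.31, 0.0, 1.0, 0.0, -0.68, 0.36, 0.0, 1.0, 0.0, -0.65, 0.41, 0.0, 1.0, 0.0, -0.62, 0.45, 0.0, 1.0, 0.0, -0.59, 0.49, 0.0]
[1.0, 0.0, -0.55, 0.53, 0.0, 1.0, 0.0, -0.52, 0.57, 0.0, 1.0, 0.0, -0.48, 0.61, 0.0, 1.0, 0.0, -0.43, 0.64, 0.0, 1.0, 0.0, -0.39, 0.67, 0.0, 1.0, 0.0, -0.34, 0.69, 0.0, 1.0, 0.0, -0.29, 0.71, 0.0, 1.0, 0.0, -0.24, 0.73, 0.0, 1.0, 0.0, -0.19, 0.75, 0.0, 1.0, 0.0, -0.13, 0.76, 0.0, 1.0, 0.0, -0.08, 0.77, 0.0, 1.0, 0.0, -0.03, 0.77, 0.0]
```

Request:
play_rows --deltas '[1, 0, -0.77, -0.06, 0, 1, 0, -0.77, 0, 0, 1, 0, -0.77, 0.05, 0, 1, 0, -0.76, 0.1, 0, 1, 0, -0.75, 0.16, 0, 1, 0, -0.74, 0.21, 0, 1, 0, -0.72, 0.26, 0, 1, 0, -0.7, 0.31, 0, 1, 0, -0.68, 0.36, 0, 1, 0, -0.65, 0.41, 0, 1, 0, -0.62, 0.45, 0, 1, 0, -0.59, 0.49, 0]'

```text
time: 7.07
position: [0.5415, -0.1351, 0.0974]
tool_rot: [-0.0, 0.696, 0.718, -0.0]
force: [4.1, -0.2, 0.1]
finger_gap: 0.0085
grip_force: 24.5
```

Request:
play_rows --deltas '[1, 0, -0.55, 0.53, 0, 1, 0, -0.52, 0.57, 0, 1, 0, -0.48, 0.61, 0, 1, 0, -0.43, 0.64, 0, 1, 0, -0.39, 0.67, 0, 1, 0, -0.34, 0.69, 0, 1, 0, -0.29, 0.71, 0, 1, 0, -0.24, 0.73, 0, 1, 0, -0.19, 0.75, 0, 1, 0, -0.13, 0.76, 0]'

```text
time: 7.9
position: [0.5085, -0.1363, 0.0311]
tool_rot: [0.002, 0.696, 0.718, 0.001]
force: [6.9, -0.7, 1.4]
finger_gap: 0.0085
grip_force: 24.4
```

Request:
play_rows --deltas '[1, 0, -0.08, 0.5, 0, 1, 0, -0.03, 0.5, 0, 1, 0, 0, 0.4, 0, 1, 0, 0, 0.2, 0, 1, 0, 0, 0, 0]'

```text
time: 8.32
position: [0.5083, -0.137, 0.0174]
tool_rot: [0.003, 0.696, 0.718, 0.002]
force: [2.7, 1.2, 23.0]
finger_gap: 0.0085
grip_force: 28.9
```

Request:
play_rows --deltas '[0, 0, 0, 0, 0, -0.3, 0, 0, 0, 0, -0.3, 0, 0, 0, 0, -0.3, 0, 0, 0, 0, -0.3, 0, 0, -2, 0, -0.3, 0, 0, -3, 0, -0.3, 0, 0, -3, 0, -0.3, 0, 0, -3, 0, -0.3, 0, 0, -3, 0, -0.3, 0, 0, 0, 0]'

```text
time: 9.15
position: [0.5078, -0.1371, 0.1601]
tool_rot: [0.003, 0.696, 0.718, 0.002]
force: [0.8, -0.6, -0.3]
finger_gap: 0.0555
grip_force: 0.0
```

```bash
cat > leaf.py <<'E'
from rig import arm, viewer
from h import *
for n in("scene","side"):
    f=viewer.grab_frame(n);P=cloud(f);hsv=cv2.cvtColor(f["image"],cv2.COLOR_RGB2HSV).astype(int);H,S,V=hsv[...,0],hsv[...,1],hsv[...,2]
    m=(f["z_map"]>0)&(P[...,0]>.45)&(P[...,0]<.7)&(P[...,1]>-.15)&(P[...,1]<-.05)&(P[...,2]>.04)&(S>140)&(H>18)&(H<34)
    p=P[m]*1000; t=p[abs(p[:,1]-np.median(p[:,1]))<8]
    print(n,"leaf n",len(p),"y",np.percentile(p[:,1],[2,50,98]).round(1),"x",np.percentile(p[:,0],[1,99]).round(1),"z vs x",np.polyfit(t[:,0],t[:,2],1).round(3))
    b=(P[...,0]>.46)&(P[...,0]<.58)&(P[...,1]<-.108)&(P[...,1]>-.145)&(P[...,2]>.045)&(P[...,2]<.09)
    if b.sum(): print(" bar",np.median(P[b],0).round(4),P[b][:,2].max().round(4))
    g=(f["z_map"]>0)&(P[...,0]>.4)&(P[...,0]<.7)&(P[...,1]>-.077)&(P[...,1]<-.05)&(P[...,2]>.018)&(P[...,2]<.05)&(P[...,0]<.57)
    h=g&(S>90)&(H>15)&(H<32)
    print(" brass?",[np.round(np.median(P[h],0),4), P[h][:,1].max().round(4)] if h.sum()>2 else h.sum())
E
python3 leaf.py
```

```text
scene leaf n 244 y [-104.9  -93.1  -81.7] x [495.6 623.3] z vs x [-7.0000e-03  6.0274e+01]
 bar [ 0.5112 -0.1285  0.056 ] 0.0618
 brass? [array([ 0.5253, -0.074 ,  0.0233]), np.float64(-0.0713)]
side leaf n 311 y [-107.7  -97.3  -82.7] x [469.2 610.9] z vs x [-2.000e-03  5.516e+01]
 bar [ 0.503  -0.1257  0.0558] 0.0586
 brass? 0
```

The leaf is level in both views (slope ≤0.007). Next I'll go to the pull.

Request:
play_rows --deltas '[-0.3, 3, -0.64, 0, 0, -0.3, 3, -0.64, 0, 0, -0.3, 3, -0.64, 0, 0, -0.3, 3, -0.64, 0, 0, -0.3, 3, -0.64, 0, 0, -0.3, 3, -0.64, 0, 0, -0.3, 3, -0.64, 0, 0, -0.3, 3, -0.64, 0, 0, -0.3, 0, 0, 0, 0, -0.3, 0, 0, 0, 0]'

```text
time: 10.08
position: [0.4454, 0.1038, 0.1538]
tool_rot: [-0.001, 0.695, 0.719, -0.001]
force: [1.0, -0.0, -0.3]
finger_gap: 0.0552
grip_force: 0.0
```

Request:
play_rows --deltas '[-0.3, 0, 0, 3, 0, -0.3, 0, 0, 3, 0, -0.3, 0, 0, 3, 0, -0.3, 0, 0, 2, 0, -0.3, 0, 0, 1.5, 0, -0.3, 0, 0, 1, 0, -0.3, 0, 0, 0, 0, -0.3, 0, 0, 0, 0]'

```text
time: 10.75
position: [0.4463, 0.1007, 0.0195]
tool_rot: [-0.0, 0.697, 0.717, -0.001]
force: [-0.1, -0.1, 0.8]
finger_gap: 0.0555
grip_force: 0.0
```

Request:
play_rows --deltas '[0.3, 0, 0, 0, 0, 0.6, 0, 0, 0, 0, 1, 0, 0, 0, 0, 1, 0, 0, 0, 0, 1, 0, 0, 0, 0, 1, 0, 0, 0, 0]' --squeeze 30

```text
time: 11.25
position: [0.4476, 0.1022, 0.0211]
tool_rot: [0.0, 0.696, 0.718, 0.001]
force: [-1.4, -0.8, 6.6]
finger_gap: 0.009
grip_force: 32.2
```

```bash
cat > look.py <<'E'
import sys
from rig import arm, viewer
from h import *
fs={n:viewer.grab_frame(n) for n in("scene","side")}
c=lambda f,r:cv2.resize(cv2.cvtColor(f["image"],cv2.COLOR_RGB2BGR)[r[0]:r[1],r[2]:r[3]],(400,320),interpolation=2)
cv2.imwrite("pics/%s.png"%sys.argv[1],np.hstack([c(fs["scene"],(130,242,275,415)),c(fs["side"],(130,242,250,390))]))
E
python3 look.py g3; python3 -c "
from rig import arm;s=arm.observe();print(s['finger_gap'],s['force'],s['position'])"
```

```text
0.009294757563260113 [ 0.12145365 -1.00434684  5.93755749] [0.44763759 0.10222728 0.02107552]
```

View pics/g3.png

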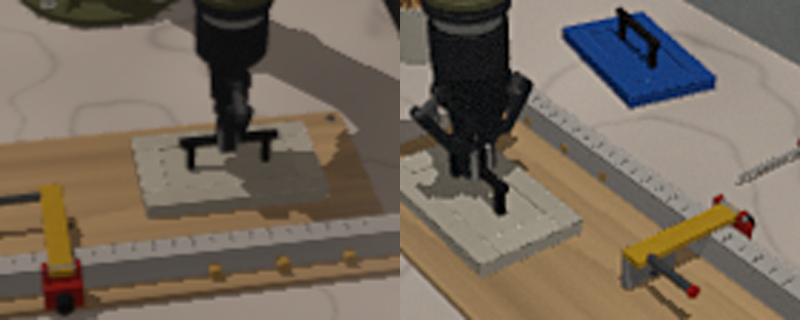

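The pull is gripped (gap 9 mm, fingers astride the bar at left crop (232,140)). I'll ease the downward load and slide toward the fence.

Request:
play_rows --deltas '[1, 0, 0, -0.1, 0, 1, 0, 0, 0, 0, 1, 0, 0.2, 0, 0, 1, 0, 0.4, 0, 0, 1, 0, 0.6, 0, 0, 1, 0, 0.6, 0, 0, 1, 0, 0.6, 0, 0, 1, 0, 0.6, 0, 0, 1, 0, 0.6, 0, 0, 1, 0, 0.6, 0, 0, 1, 0, 0.4, 0, 0, 1, 0, 0, 0, 0]'

```text
time: 12.35
position: [0.4943, 0.1036, 0.0214]
tool_rot: [0.0, 0.696, 0.718, 0.0]
force: [0.4, -0.3, -3.5]
finger_gap: 0.009
grip_force: 30.9
```

```bash
cat > gap.py <<'E'
from rig import arm, viewer
from h import *
def line(p):
    vx,vy,x0,y0=cv2.fitLine((p[:,:2]*1000).astype(np.float32),cv2.DIST_HUBER,0,.1,.01).ravel(); return vx/vy,x0-y0*vx/vy
f=viewer.grab_frame("side");P=cloud(f);S=cv2.cvtColor(f["image"],cv2.COLOR_RGB2HSV)[...,1];Z=P[...,2]
m=(Z>.034)&(Z<.042)&(P[...,0]>.55)&(P[...,0]<.6)&(P[...,1]<.25)&(P[...,1]>-.06);b,a=line(P[m]); print("face",a,b)
t=(abs(Z-.029)<.004)&(S<70)&(P[...,1]>-.1)&(P[...,0]<a/1000-.003); p=P[t]*1000
e=[]
for y in range(-60,190,5):
    q=p[abs(p[:,1]-y)<3][:,0]
    if len(q)>4:e.append((y,q.max()))
e=np.array(e);print("edge",[(int(y),round(float(x-(a+b*y)),1)) for y,x in e])
q=[(x,p[abs(p[:,0]-x)<4][:,1].min()) for x in range(430,575,12) if (abs(p[:,0]-x)<4).sum()>5]; print("end y",np.round(q,1).tolist())
s=arm.observe();print(s['time'],s['position'].round(4),s['force'].round(1))
E
python3 gap.py
```

```text
face 576.80756 -0.031282566
edge [(0, -78.1), (5, -27.3), (10, -23.7), (15, -23.3), (20, -21.6), (25, -23.9), (30, -26.5), (35, -22.6), (40, -21.7), (45, -24.9), (50, -1.9), (55, -1.7), (60, -22.6), (65, -22.6), (70, -24.3), (75, -26.3), (80, -0.6), (85, -1.4), (90, -1.2), (95, -0.9), (100, 0.0), (105, -1.0), (110, -0.1), (115, 0.2), (120, -21.7), (125, 0.5), (130, -0.1), (135, -0.0), (140, 0.9), (145, 1.1), (150, 0.4), (155, 1.0), (160, -0.8), (165, 0.4), (170, -0.6), (175, 0.7), (180, 0.6), (185, -65.8)]
end y [[430.0, 19.2], [442.0, 1.6], [454.0, 0.9], [466.0, 5.0], [478.0, 3.1], [490.0, -93.7], [502.0, -95.3], [514.0, -93.0], [526.0, 5.5], [538.0, -92.9], [550.0, 4.6], [574.0, -34.1]]
12.4 [0.4935 0.1035 0.0213] [ 0.1  0.7 -4.1]
```

Request:
play_rows --deltas '[1, 0, 0.4, 0, 0, 1, 0, 0.5, 0, 0, 1, 0, 0.5, 0, 0, 1, 0, 0.3, 0, 0, 1, 0, 0.1, 0, 0, 1, 0, 0, 0, 0, 1, 0, 0, 0, 0]'

```text
time: 12.98
position: [0.5109, 0.1041, 0.0213]
tool_rot: [-0.0, 0.696, 0.718, -0.0]
force: [0.2, -0.1, -3.4]
finger_gap: 0.0093
grip_force: 30.9
```

Request:
play_rows --deltas '[1, 0, 0.1, 0, 0, 1, 0, 0.1, 0, 0, 1, 0, 0, 0, 0]'

```text
time: 13.23
position: [0.5132, 0.1042, 0.0214]
tool_rot: [0.0, 0.696, 0.718, 0.0]
force: [-0.7, 0.2, -3.2]
finger_gap: 0.0089
grip_force: 30.9
```

Request:
play_rows --deltas '[1, 0, 0.05, 0, 0, 1, 0, 0.05, 0, 0, 1, 0, 0, 0, 0]'

```text
time: 13.48
position: [0.5142, 0.1042, 0.0214]
tool_rot: [0.0, 0.696, 0.718, 0.0]
force: [-0.2, 0.8, -3.0]
finger_gap: 0.0089
grip_force: 30.9
```

Request:
play_rows --deltas '[1, 0, 0.05, 0, 0, 1, 0, 0.05, 0, 0, 1, 0, 0, 0, 0]'

```text
time: 13.73
position: [0.5152, 0.1043, 0.0214]
tool_rot: [0.0, 0.696, 0.718, 0.0]
force: [0.0, -0.3, -3.3]
finger_gap: 0.0087
grip_force: 30.9
```

Request:
play_rows --deltas '[1, 0, 0.05, 0, 0, 1, 0, 0.05, 0, 0, 1, 0, 0, 0, 0]'

```text
time: 13.98
position: [0.5156, 0.1042, 0.0213]
tool_rot: [-0.0, 0.696, 0.718, -0.0]
force: [-2.1, 0.7, -2.0]
finger_gap: 0.0089
grip_force: 31.0
```

Request:
play_rows --deltas '[1, 0, 0.05, 0, 0, 1, 0, 0.05, 0, 0, 1, 0, 0, 0, 0]'

```text
time: 14.23
position: [0.5155, 0.1042, 0.0212]
tool_rot: [-0.001, 0.696, 0.718, -0.001]
force: [-4.9, -0.2, 0.0]
finger_gap: 0.0094
grip_force: 31.4
```

```bash
python3 gap.py; python3 -c "
from rig import arm;print(arm.observe()['ft_torque'])"
```

```text
face 576.8287 -0.032573488
edge [(0, -64.2), (5, -4.4), (10, -2.9), (15, -2.7), (20, -2.4), (25, -2.2), (30, -5.1), (35, -4.4), (40, -2.6), (45, -3.0), (50, -4.4), (55, -4.4), (60, -3.5), (65, -3.5), (70, -4.9), (75, -3.9), (80, -1.5), (85, -0.4), (90, -1.0), (95, -1.6), (100, -0.0), (105, 0.1), (110, -1.5), (115, -0.1), (120, 0.7), (125, -0.8), (130, -1.2), (135, -1.6), (140, 1.1), (145, 1.2), (150, -0.9), (155, -63.9), (160, -66.3), (165, -61.6), (170, -54.7), (175, -51.3), (180, -49.1), (185, -43.6)]
end y [[454.0, 1.1], [466.0, 3.9], [478.0, 2.0], [490.0, -94.0], [502.0, -93.5], [514.0, -94.9], [526.0, 4.1], [538.0, -92.0], [550.0, 4.7], [562.0, 4.1], [574.0, 5.5]]
14.2833 [0.5155 0.1042 0.0212] [-5.  -0.6  1.3]
[-0.09290264  1.06443863  0.04582352]
```

It's flush: 5 N on the fence and almost no yaw torque. Now I'll slide toward the stop.

Request:
play_rows --deltas '[1, -0.3, 0, 0, 0, 1, -0.6, 0, 0, 0, 1, -0.6, 0, 0, 0, 1, -0.6, 0, 0, 0, 1, -0.6, 0, 0, 0, 1, -0.6, 0, 0, 0, 1, -0.6, 0, 0, 0, 1, -0.3, 0, 0, 0, 1, 0, 0, 0, 0, 1, 0, 0, 0, 0]'

```text
time: 15.12
position: [0.5169, 0.0631, 0.0213]
tool_rot: [-0.001, 0.696, 0.718, -0.001]
force: [-5.2, 1.9, 0.9]
finger_gap: 0.0091
grip_force: 31.4
```

```bash
python3 gap.py; python3 leaf.py; python3 -c "
from rig import arm;print(arm.observe()['ft_torque'])"
```

```text
face 576.77814 -0.031699378
edge [(-40, -35.2), (-35, -7.3), (-30, -4.5), (-25, -5.5), (-20, -5.4), (-15, -6.3), (-10, -6.2), (-5, -4.3), (0, -4.1), (5, -5.3), (10, -2.7), (15, -4.5), (20, -2.8), (25, -2.7), (30, -6.9), (35, -3.5), (40, -2.4), (45, -2.6), (50, -3.2), (55, -5.3), (60, -3.3), (65, -5.4), (70, -2.0), (75, -2.6), (80, -4.0), (85, -0.8), (90, -4.3), (95, -0.5), (100, -3.6), (105, 0.3), (110, -0.4), (115, -60.7), (120, -60.5), (125, -54.4), (130, -51.4), (135, -48.2), (140, -44.7), (145, -45.2), (150, -43.1), (155, -42.8), (160, -38.7), (165, -52.1)]
end y [[454.0, -37.5], [466.0, -37.5], [478.0, -37.5], [490.0, -92.3], [502.0, -94.7], [514.0, -94.4], [526.0, -35.0], [538.0, -93.3], [550.0, -90.0], [562.0, -35.9], [574.0, -33.4]]
15.1667 [0.5168 0.0631 0.0213] [-5.6  1.9  1.3]
scene leaf n 245 y [-104.9  -93.1  -81.6] x [496.7 624.7] z vs x [-5.000e-03  5.971e+01]
 bar [ 0.5121 -0.1286  0.0566] 0.0606
 brass? [array([ 0.5259, -0.074 ,  0.0246]), np.float64(-0.0714)]
side leaf n 304 y [-107.7  -96.8  -82.8] x [490.2 611.5] z vs x [-0.    54.622]
 bar [ 0.5034 -0.1236  0.055 ] 0.0592
 brass? 0
[ 0.41390104  1.05949755 -0.01379209]
```

Request:
play_rows --deltas '[1, -0.3, 0, 0, 0, 1, -0.5, 0, 0, 0, 1, -0.5, 0, 0, 0, 1, -0.5, 0, 0, 0, 1, -0.3, 0, 0, 0, 1, 0, 0, 0, 0, 1, 0, 0, 0, 0]'

```text
time: 15.85
position: [0.5175, 0.0422, 0.0212]
tool_rot: [-0.001, 0.696, 0.718, -0.001]
force: [-5.2, 1.4, 1.4]
finger_gap: 0.0091
grip_force: 31.4
```

Request:
play_rows --deltas '[1, -0.1, 0, 0, 0, 1, -0.1, 0, 0, 0, 1, -0.1, 0, 0, 0, 1, 0, 0, 0, 0]'

```text
time: 16.18
position: [0.5175, 0.0402, 0.0212]
tool_rot: [-0.002, 0.696, 0.718, -0.0]
force: [-5.0, 4.5, 0.5]
finger_gap: 0.0095
grip_force: 31.4
```

Request:
play_rows --deltas '[1, -0.1, 0, 0, 0, 1, -0.1, 0, 0, 0, 1, 0, 0, 0, 0]'

```text
time: 16.43
position: [0.5176, 0.0383, 0.0212]
tool_rot: [-0.002, 0.696, 0.718, -0.0]
force: [-5.1, 5.4, -0.2]
finger_gap: 0.0092
grip_force: 31.4
```

Request:
play_rows --deltas '[1, -0.1, 0, 0, 0, 1, -0.1, 0, 0, 0, 1, 0, 0, 0, 0]'

```text
time: 16.68
position: [0.5177, 0.0362, 0.0212]
tool_rot: [-0.002, 0.696, 0.718, -0.0]
force: [-4.6, 6.2, 0.5]
finger_gap: 0.0093
grip_force: 31.4
```

```bash
python3 gap.py; python3 leaf.py; python3 look.py g4; python3 -c "
from rig import arm;print(arm.observe()['ft_torque'])"
```

```text
face 576.6929 -0.03372309
edge [(-60, -34.1), (-55, -10.5), (-50, -6.9), (-45, -6.8), (-40, -8.6), (-35, -4.7), (-30, -6.3), (-25, -5.9), (-20, -5.7), (-15, -3.9), (-10, -5.4), (-5, -3.6), (0, -7.4), (5, -4.7), (10, -6.1), (15, -2.9), (20, -2.8), (25, -3.9), (30, -3.2), (35, -5.7), (40, -2.2), (45, -2.9), (50, -4.6), (55, -1.3), (60, -1.1), (65, -2.4), (70, -4.3), (75, -0.5), (80, -64.3), (85, -62.0), (90, -65.6), (95, -62.2), (100, -54.7), (105, -50.5), (110, -48.0), (115, -44.2), (120, -40.8), (125, -45.1), (130, -39.4), (135, -39.2)]
end y [[454.0, -65.6], [466.0, -64.9], [478.0, -65.2], [490.0, -94.2], [502.0, -93.2], [514.0, -91.1], [526.0, -56.2], [538.0, -92.5], [550.0, -53.5], [562.0, -53.7], [574.0, -50.5]]
16.7333 [0.5177 0.0362 0.0212] [-5.  5.  1.]
scene leaf n 246 y [-105.1  -93.2  -81.7] x [496.6 623.4] z vs x [-9.0000e-03  6.1787e+01]
 bar [ 0.5125 -0.1284  0.0566] 0.0632
 brass? [array([ 0.5263, -0.0716,  0.0241]), np.float64(-0.063)]
side leaf n 303 y [-107.1  -97.6  -82.8] x [488.9 611.5] z vs x [-7.0000e-03  5.7641e+01]
 bar [ 0.5027 -0.1258  0.0554] 0.0587
 brass? [array([ 0.5519, -0.0568,  0.0293]), np.float64(-0.0558)]
[ 1.0619312   1.03992575 -0.0372602 ]
```

View pics/g4.png

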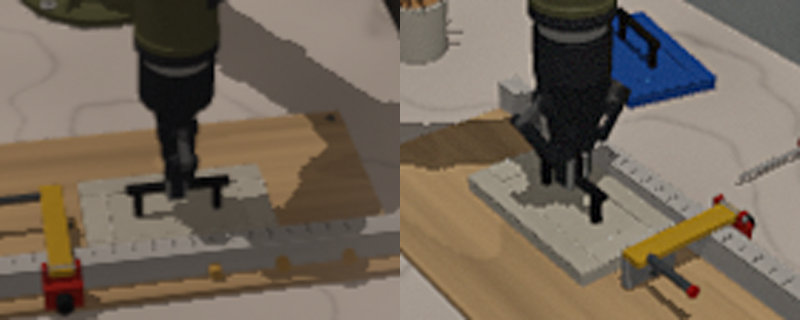

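There's no position deficit yet, so the force is sliding drag of about 5 N. I'll keep creeping and ease the fence push a little.

Request:
play_rows --deltas '[1, -0.1, -0.05, 0, 0, 1, -0.1, 0, 0, 0, 1, 0, 0, 0, 0]'

```text
time: 17.18
position: [0.5178, 0.0335, 0.0213]
tool_rot: [-0.001, 0.696, 0.718, -0.0]
force: [-3.8, 3.4, -0.9]
finger_gap: 0.0088
grip_force: 31.2
```

Request:
play_rows --deltas '[1, -0.1, 0, 0, 0, 1, -0.1, 0, 0, 0, 1, 0, 0, 0, 0]'

```text
time: 17.43
position: [0.5179, 0.0316, 0.0213]
tool_rot: [-0.001, 0.696, 0.718, -0.0]
force: [-4.2, 3.4, -0.1]
finger_gap: 0.0091
grip_force: 31.2
```

Request:
play_rows --deltas '[1, -0.1, 0, 0, 0, 1, -0.1, 0, 0, 0, 1, 0, 0, 0, 0]'

```text
time: 17.68
position: [0.5179, 0.0296, 0.0212]
tool_rot: [-0.001, 0.696, 0.718, -0.0]
force: [-4.1, 3.4, -0.6]
finger_gap: 0.0093
grip_force: 31.2
```

Request:
play_rows --deltas '[1, -0.1, 0, 0, 0, 1, -0.1, 0, 0, 0, 1, 0, 0, 0, 0]'

```text
time: 17.93
position: [0.518, 0.0286, 0.0213]
tool_rot: [-0.002, 0.696, 0.718, 0.0]
force: [-3.7, 5.6, 0.0]
finger_gap: 0.0088
grip_force: 31.3
```

Request:
play_rows --deltas '[1, -0.1, 0, 0, 0, 1, -0.1, 0, 0, 0, 1, 0, 0, 0, 0]'

```text
time: 18.18
position: [0.5179, 0.0285, 0.0214]
tool_rot: [-0.002, 0.695, 0.719, 0.001]
force: [-5.0, 10.8, 2.2]
finger_gap: 0.0094
grip_force: 31.5
```

Request:
play_rows --deltas '[1, -0.1, 0, 0, 0, 1, -0.1, 0, 0, 0, 1, 0, 0, 0, 0]'

```text
time: 18.43
position: [0.5179, 0.0283, 0.0215]
tool_rot: [-0.003, 0.695, 0.719, 0.001]
force: [-5.2, 16.3, 4.0]
finger_gap: 0.009
grip_force: 31.7
```

The tip made contact at y≈0.0285. I'll ease off slightly and hold for a second.

Request:
play_rows --deltas '[1, 0.1, 0, 0, 0, 1, 0, 0, 0, 0, 1, 0, 0, 0, 0, 1, 0, 0, 0, 0, 1, 0, 0, 0, 0, 1, 0, 0, 0, 0, 1, 0, 0, 0, 0, 1, 0, 0, 0, 0, 1, 0, 0, 0, 0, 1, 0, 0, 0, 0, 1, 0, 0, 0, 0, 1, 0, 0, 0, 0]'

```text
time: 19.43
position: [0.518, 0.0284, 0.0215]
tool_rot: [-0.002, 0.695, 0.719, 0.001]
force: [-5.8, 13.7, 2.8]
finger_gap: 0.0091
grip_force: 31.7
```

```bash
python3 gap.py | grep -v edge; python3 leaf.py; python3 -c "
from rig import arm;print(arm.observe()['ft_torque'])"
```

```text
face 576.90985 -0.034494437
end y [[454.0, -51.8], [466.0, -74.0], [478.0, -72.5], [490.0, -94.6], [502.0, -94.1], [514.0, -93.8], [526.0, -56.9], [538.0, -92.1], [550.0, -55.1], [562.0, -53.8], [574.0, -53.2]]
19.4833 [0.518  0.0283 0.0215] [-5.  13.5  3.6]
scene leaf n 245 y [-104.9  -93.1  -81.4] x [495.9 624.4] z vs x [-6.0000e-03  5.9985e+01]
 bar [ 0.5122 -0.1284  0.0557] 0.062
 brass? [array([ 0.5246, -0.0726,  0.0239]), np.float64(-0.0711)]
side leaf n 302 y [-106.8  -97.7  -83. ] x [489.3 611.2] z vs x [-3.0000e-03  5.5848e+01]
 bar [ 0.5029 -0.1252  0.0555] 0.0588
 brass? [array([ 0.5509, -0.0577,  0.0298]), np.float64(-0.0549)]
[ 2.86807654  1.13974024 -0.08917851]
```

Held for 1 s at about 10–13 N on the screw. I'll unload the arm, release and rise.

Request:
play_rows --deltas '[1, 0.1, 0, 0, 0, 1, 0.1, 0, 0, 0, 1, 0.1, -0.05, 0, 0, 1, 0.07, -0.05, -0.05, 0, 1, 0, 0, 0, 0, 1, 0, 0, 0, 0]'

```text
time: 20.08
position: [0.518, 0.0283, 0.022]
tool_rot: [-0.0, 0.696, 0.718, 0.001]
force: [-2.2, 5.5, -1.5]
finger_gap: 0.0091
grip_force: 31.1
```

Request:
play_rows --deltas '[1, 0.1, -0.05, 0.02, 0, 1, 0, 0, 0, 0, 0.7, 0, 0, 0, 0, 0.6, 0, 0, 0, 0, 0.5, 0, 0, 0, 0, 0.4, 0, 0, 0, 0, 0.4, 0, 0, 0, 0, 0.4, 0, 0, 0, 0]'

```text
time: 20.75
position: [0.5175, 0.0277, 0.0218]
tool_rot: [0.0, 0.696, 0.718, 0.0]
force: [-0.3, 0.5, 0.0]
finger_gap: 0.0256
grip_force: 0.0
```

Request:
play_rows --deltas '[0.4, 0, 0, -0.5, 0, 0.4, 0, 0, -1, 0, 0.4, 0, 0, -2, 0, 0.4, 0, 0, -3, 0, 0.4, 0, 0, -4, 0, 0.4, 0, 0, -2, 0, 0.4, 0, 0, 0, 0]'

```text
time: 21.33
position: [0.5203, 0.0278, 0.1523]
tool_rot: [0.003, 0.696, 0.718, 0.003]
force: [1.0, -0.2, -0.1]
finger_gap: 0.0261
grip_force: 0.0
```

```bash
python3 gap.py; python3 leaf.py; python3 look.py g5
```

```text
face 576.8513 -0.03059944
edge [(-60, -68.7), (-55, -11.5), (-50, -6.4), (-45, -5.8), (-40, -6.3), (-35, -4.2), (-30, -7.0), (-25, -8.0), (-20, -4.6), (-15, -4.4), (-10, -4.9), (-5, -4.8), (0, -4.2), (5, -3.2), (10, -3.0), (15, -2.6), (20, -4.2), (25, -2.8), (30, -2.6), (35, -4.9), (40, -5.1), (45, -4.3), (50, -1.5), (55, -1.4), (60, -2.4), (65, -5.1), (70, -2.1), (75, -3.3), (80, -0.6), (85, -2.7), (90, -7.3), (95, -0.9), (100, -0.4), (105, -2.2), (110, -0.0), (115, 0.0), (120, -0.6), (125, -0.6), (130, 0.8)]
end y [[454.0, -52.3], [466.0, -73.3], [478.0, -72.3], [490.0, -93.6], [502.0, -94.1], [514.0, -93.6], [526.0, -56.6], [538.0, -92.8], [550.0, -54.2], [562.0, -54.1], [574.0, -49.9]]
21.3833 [0.5191 0.028  0.15  ] [0.5 0.4 0.1]
scene leaf n 246 y [-105.1  -93.2  -81.5] x [496.9 623.6] z vs x [-5.0000e-03  5.9388e+01]
 bar [ 0.5124 -0.1284  0.0565] 0.0613
 brass? [array([ 0.5246, -0.072 ,  0.0253]), np.float64(-0.071)]
side leaf n 302 y [-106.9  -97.2  -83. ] x [489.5 611.2] z vs x [-6.0000e-03  5.7385e+01]
 bar [ 0.5027 -0.1267  0.0551] 0.0588
 brass? [array([ 0.5566, -0.0564,  0.0285]), np.float64(-0.0552)]
```

View pics/g5.png

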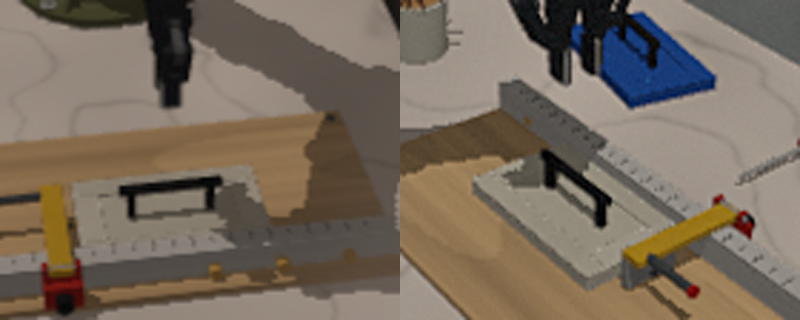

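The front looks flush with its end at the screw. I'll check its yaw before flipping.

```bash
cat > yaw.py <<'E'
from rig import arm, viewer
from h import *
from numpy import polyfit
def ray(f,u,v,z):
    fl=200/np.tan(np.radians(f["fov_y"])/2); d=np.stack([(u-f["cx"])/fl,(v-f["cy"])/fl,np.ones_like(u)],-1)@f["T"][:3,:3].T; o=f["T"][:3,3]
    return (o+d*((z-o[2])/d[:,2])[:,None])*1000
def line(p):
    vx,vy,x0,y0=cv2.fitLine(p[:,:2].astype(np.float32),cv2.DIST_HUBER,0,.1,.01).ravel(); return np.round([vx/vy,x0-y0*vx/vy],4)
for n in("side","scene")*2:
    f=viewer.grab_frame(n);P=cloud(f);hsv=cv2.cvtColor(f["image"],cv2.COLOR_RGB2HSV).astype(int);S,V=hsv[...,1],hsv[...,2];Z=P[...,2]
    g=(P[...,0]>.4)&(P[...,0]<.6)
    pl=g&(V<70)&(Z>.055)&(Z<.078)&(P[...,1]>-.04)&(P[...,1]<.1); v,u=np.nonzero(pl); print(n,"pull",line(ray(f,u.astype(float),v.astype(float),.063)))
    t=g&(abs(Z-.030)<.005)&(S<75)&(P[...,0]<.52)&(P[...,1]>-.08)&(P[...,1]<.15); v,u=np.nonzero(t); p=ray(f,u.astype(float),v.astype(float),.031)
    e=np.array([(p[abs(p[:,1]-y)<3][:,0].min(),y) for y in range(-45,112,5) if (abs(p[:,1]-y)<3).sum()>3]); print("  near edge",line(e))
    ft=(abs(Z-.047)<.005)&(S<60)&(P[...,0]>.55)&(P[...,0]<.64)&(P[...,1]>-.23)&(P[...,1]<.24); v,u=np.nonzero(ft); p=ray(f,u.astype(float),v.astype(float),.047)
    for nm,fn in(("lo",np.min),("hi",np.max)):
        e=np.array([(fn(p[abs(p[:,1]-y)<3][:,0]),y) for y in range(-220,230,5) if not -125<y<-60 and (abs(p[:,1]-y)<3).sum()>3]); print("  fence top",nm,line(e))
E
python3 yaw.py
```

```text
side pull [-1.660000e-02  5.152564e+02]
  near edge [-2.580000e-02  4.532238e+02]
  fence top lo [-2.800000e-02  5.735518e+02]
  fence top hi [-3.460000e-02  5.975812e+02]
scene pull [-3.310000e-02  5.197494e+02]
  near edge [-2.700000e-02  4.626292e+02]
  fence top lo [-3.190000e-02  5.825116e+02]
  fence top hi [-2.670000e-02  6.086806e+02]
side pull [-1.810000e-02  5.155028e+02]
  near edge [-2.940000e-02  4.534322e+02]
  fence top lo [-2.960000e-02  5.731061e+02]
  fence top hi [-3.450000e-02  5.976062e+02]
scene pull [-3.7400e-02  5.1976e+02]
  near edge [-2.870000e-02  4.625926e+02]
  fence top lo [-3.190000e-02  5.825068e+02]
  fence top hi [-3.330000e-02  6.090824e+02]
```

It's parallel within about 0.004 rad, and the near edge is 120 mm from the fence face, so it's flush. Back to the leaf's bar.

Request:
play_rows --deltas '[-0.3, -2.75, -0.26, 0, 0, -0.3, -2.75, -0.26, 0, 0, -0.3, -2.75, -0.26, 0, 0, -0.3, -2.75, -0.26, 0, 0, -0.3, -2.75, -0.26, 0, 0, -0.3, -2.75, -0.26, 0, 0, -0.3, 0, 0, 0, 0, -0.3, 0, 0, 0, 0]'

```text
time: 22.45
position: [0.5063, -0.1394, 0.1462]
tool_rot: [-0.0, 0.698, 0.717, -0.001]
force: [-0.6, 1.3, 0.8]
finger_gap: 0.0557
grip_force: 0.0
```

Request:
play_rows --deltas '[-0.3, 0, 0, 3, 0, -0.3, 0, 0, 3, 0, -0.3, 0, 0, 3, 0, -0.3, 0, 0, 2, 0, -0.3, 0, 0, 1.2, 0, -0.3, 0, 0, 0.6, 0, -0.3, 0, 0, 0, 0, -0.3, 0, 0, 0, 0]'

```text
time: 23.12
position: [0.5071, -0.1368, 0.0188]
tool_rot: [-0.0, 0.696, 0.718, 0.0]
force: [0.7, 0.2, 0.3]
finger_gap: 0.0553
grip_force: 0.0
```

Request:
play_rows --deltas '[0.3, 0, 0, 0, 0, 0.7, 0, 0, 0, 0, 1, 0, 0, 0, 0, 1, 0, 0, 0, 0, 1, 0, 0, 0, 0, 1, 0, 0, 0, 0]' --squeeze 25

```text
time: 23.62
position: [0.5082, -0.1374, 0.0195]
tool_rot: [0.001, 0.696, 0.718, 0.001]
force: [2.0, 0.1, 5.4]
finger_gap: 0.0088
grip_force: 26.3
```

Request:
play_rows --deltas '[1, 0, 0.03, -0.4, 0, 1, 0, 0.05, -0.77, 0, 1, 0, 0.08, -0.77, 0, 1, 0, 0.13, -0.76, 0, 1, 0, 0.19, -0.75, 0, 1, 0, 0.24, -0.73, 0, 1, 0, 0.29, -0.71, 0, 1, 0, 0.34, -0.69, 0, 1, 0, 0.39, -0.67, 0, 1, 0, 0.43, -0.64, 0, 1, 0, 0.48, -0.61, 0, 1, 0, 0.52, -0.57, 0]'

```text
time: 24.62
position: [0.5376, -0.1364, 0.0993]
tool_rot: [-0.001, 0.696, 0.718, -0.001]
force: [2.8, -0.8, -9.2]
finger_gap: 0.0083
grip_force: 24.2
```

Request:
play_rows --deltas '[1, 0, 0.55, -0.53, 0, 1, 0, 0.59, -0.49, 0, 1, 0, 0.62, -0.45, 0, 1, 0, 0.65, -0.41, 0, 1, 0, 0.68, -0.36, 0, 1, 0, 0.7, -0.31, 0, 1, 0, 0.72, -0.26, 0, 1, 0, 0.74, -0.21, 0, 1, 0, 0.75, -0.16, 0, 1, 0, 0.76, -0.1, 0, 1, 0, 0.77, -0.05, 0, 1, 0, 0.5, 0, 0]'

```text
time: 25.62
position: [0.6222, -0.134, 0.1373]
tool_rot: [0.003, 0.696, 0.718, 0.002]
force: [-2.4, 2.6, 19.5]
finger_gap: 0.004
grip_force: 23.4
```

Request:
play_rows --deltas '[1, 0, 0, 0, 0, 1, 0, 0, 0, 0, 0.6, 0, 0, 0, 0, 0.2, 0, 0, 0, 0, 0.2, 0, 0, 0, 0, 0.2, 0, 0, 0, 0, 0.2, 0, 0, -2, 0, 0.2, 0, 0, -3, 0, 0.2, 0, 0, -3, 0, 0.2, 0, 0, -3, 0, 0.2, 0, 0, 0, 0]'

```text
time: 26.53
position: [0.6213, -0.135, 0.2489]
tool_rot: [0.004, 0.696, 0.718, 0.002]
force: [0.2, -0.2, 0.6]
finger_gap: 0.0342
grip_force: 0.0
```

```bash
python3 yaw.py; python3 - <<'E'
from rig import viewer, arm
from h import *
for n in("scene","side"):
    f=viewer.grab_frame(n);P=cloud(f);hsv=cv2.cvtColor(f["image"],cv2.COLOR_RGB2HSV).astype(int);H,S=hsv[...,0],hsv[...,1]
    m=(P[...,0]>.45)&(P[...,0]<.72)&(abs(P[...,1]+.093)<.03)&(P[...,2]>.06)&(S>140)&(H>18)&(H<34);p=P[m]
    print(n,"lean dx/dz",np.polyfit(p[:,2],p[:,0],1).round(3),p[:,2].max())
    t=(abs(P[...,2]-.030)<.005)&(S<75)&(P[...,0]>.48)&(P[...,0]<.56)&(P[...,1]<.03)&(P[...,1]>-.09);q=P[t]*1000
    print(" end y",[(x,round(float(np.percentile(q[abs(q[:,0]-x)<5][:,1],1)),1)) for x in(490,510,530,550)])
print(arm.observe()["position"])
E
python3 look.py g6
```

```text
side pull [-2.030000e-02  5.155194e+02]
  near edge [-3.340000e-02  4.533166e+02]
  fence top lo [-2.760000e-02  5.734554e+02]
  fence top hi [-3.450000e-02  5.976062e+02]
scene pull [-3.92000e-02  5.19797e+02]
  near edge [-4.060000e-02  4.627441e+02]
  fence top lo [-3.240000e-02  5.824682e+02]
  fence top hi [-3.400000e-02  6.092229e+02]
side pull [-1.150000e-02  5.154872e+02]
  near edge [-3.040000e-02  4.531526e+02]
  fence top lo [-2.950000e-02  5.734422e+02]
  fence top hi [-3.370000e-02  5.974718e+02]
scene pull [-4.08000e-02  5.20075e+02]
  near edge [-3.46000e-02  4.62487e+02]
  fence top lo [-3.240000e-02  5.824682e+02]
  fence top hi [-3.050000e-02  6.091631e+02]
scene lean dx/dz [0.039 0.618] 0.18327142226537252
 end y [(490, -70.1), (510, -70.3), (530, -68.8), (550, -66.9)]
side lean dx/dz [-0.005  0.612] 0.5292228837615325
 end y [(490, -72.1), (510, -70.7), (530, -72.2), (550, -70.6)]
[ 0.61809958 -0.1336561   0.2411133 ]
```

View pics/g6.png

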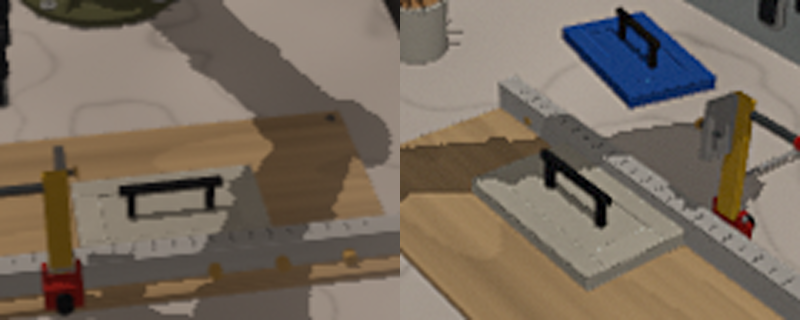

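The leaf is upright at about 1.6 rad, the front hasn't moved (pull and end positions match the earlier ones), and the arm is clear. I'll let it settle and hand in.

Request:
play_rows --deltas '[0.2, 0, 0, 0, 0, 0.2, 0, 0, 0, 0, 0.2, 0, 0, 0, 0]'

```text
time: 27.18
position: [0.6188, -0.134, 0.2424]
tool_rot: [-0.0, 0.696, 0.718, -0.0]
force: [-0.6, 0.4, -0.3]
finger_gap: 0.0343
grip_force: 0.0
```

```bash
python3 -c "
from rig import arm;print(arm.hand_in())"
```

```text
the job is handed in; nothing more can be done
None
```

I handed the job in at about 27 s with no verdict returned: stop flipped down, front flush and pressed on the gauge screw for about 1 s (roughly 10–13 N estimated), stop back up at about 1.6 rad, and the front not visibly moved.

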